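# Brake lever check on a handlebar stub

### The job

On the desk two bicycle handlebar stubs stand in clamps; check the brake of the one with the blue grip. With the outside of your closed fingers press its lever in towards the bar until it comes up against its stop, keep it there for about a second, let it come all the way out again, then press it in to the stop a second time and finish while still holding it there, so that the gap left to the bar can be seen. Do not force it, do not pinch the lever or push on the grip, and leave the black-grip stub's lever and everything else on the desk alone.

Things in the scene. Friction and masses are not known exactly. Their poses are not given: they have to be found in the camera images.
- blue_bar: Handlebar stub with the BLUE grip in a clamp stand fixed to the desk. Origin on the desk under the bar's middle. The bar lies level along the stub's y, axis 115 mm up, y = -110 to +110 mm; grip 31 mm thick from y = 3 mm on. Stand at y = -85 mm: base plate 120 x 70 x 14 mm, post, clamp up to 137 mm high. The brake lever is on the +x side of the bar, its upright pivot at x = 40, y = -44 mm.
- blue_lever (a joint): Brake lever of the blue stub, rad: 0 = let out (sprung, rests there), grows as it is pressed towards the bar; solid stop at about 0.30, well short of the grip. At the pressing point it takes about 2 N to start and 7 N to reach the stop. Springs back out when let go.
- blue_press (a point): Pressing point on the outer face of the blue stub's flat aluminium lever blade, at mid-height (115 mm up), 85 mm from the pivot. Axes turn with the lever: +x out of the face, away from the bar; +y to the ball end (18 mm). Blade 16 mm high, 12 mm thick, flat from 59 mm before to 31 mm past this point, which moves about 25 mm to the stop. Free space above and below it.
- black_bar: The other stub, with the BLACK grip: a mirror image of the blue one (stand and pivot at its +y end, lever pointing to -y, also on the +x side), same sizes. To be left alone.
- black_lever (a joint): Brake lever of the black stub, rad, 0 = let out. To be left alone.
- screwdriver: Loose screwdriver lying on the desk; origin at its underside. Not part of the job.
- mug: Loose white mug, 80 mm across and 90 mm tall; origin at its underside. Not part of the job.
- grease_jar: Loose small jar with a red cap, 48 mm across and 45 mm tall; origin at its underside. Not part of the job.
- phone: Loose black cordless telephone handset lying flat, 50 x 150 x 22 mm; origin at its underside. Not part of the job.
- wooden_box: Loose dark wooden box, 90 x 130 x 60 mm; origin at its underside. Not part of the job.
- wrench: Loose wrench lying on the desk; origin at its underside. Not part of the job.
- pencil_cup: Loose black pencil cup, 72 mm across and 100 mm tall; origin at its underside. Not part of the job.

How it is judged:
On the way, in this order (a step that is already met when the one before it is completed fails the run):
1. the blue stub's lever is pressed in to its stop by the fingers and kept there (value of joint blue_lever above 0.265 rad and contact force between the fingers and blue_lever above 2 N), for 0.5 s.
2. the lever is let all the way out again (value of joint blue_lever below 0.04 rad), for 0.1 s.
3. the lever is pressed in to its stop a second time (all of step 1), for 0.2 s.
At the end, for the whole second after the job is handed in: The blue stub's lever is held still against its stop (joint above 0.265 rad of about 0.30) by the fingers (more than 2 N), the fingers pressing neither its inner face (under 2 N) nor the grip (under 3 N); the black stub's lever is let out (below 0.06 rad) (all of step 3 and velocity of joint blue_lever below 0.1 rad/s and value of joint black_lever below 0.06 rad and contact force between the fingers and blue_lever_c4 below 2 N and contact force between the fingers and blue_bar_c8 below 3 N); the arm keeps its last pose, push and grip.
It fails at once if the lever is forced (more than 45 N from the fingers) (contact force between the fingers and blue_lever above 45 N).
It fails at once if the lever is pinched (fingers press on its inner face, more than 2 N) (contact force between the fingers and blue_lever_c4 above 2 N).
It fails at once if the fingers press on the blue grip (more than 3 N) (contact force between the fingers and blue_bar_c8 above 3 N).
It fails at once if the black stub's lever is pressed (beyond 0.06 rad) (value of joint black_lever above 0.06 rad).
It fails at once if a loose thing is lifted or moved by more than 30 mm (distance of any of screwdriver, mug, grease_jar, phone, wooden_box, wrench, pencil_cup from where it was at the start of the episode above 0.03 m).
It also fails if it takes over 43 s, if anything falls off the work surface, if the arm or the gripper's body presses on something with over 40 N, if the wrist force passes 120 N, or if a joint passes its speed limit or range.

### The arm

A 7-joint arm with a two-finger parallel gripper is mounted at the origin on the work surface. World frame = base frame: x ahead of the robot, y to its left, z up, the work surface at z = 0. Lengths are in m, angles in rad, forces in N, time in s.
With the tool pointing down it reaches from about 0.35 to 0.9 m from the base axis. Payload 19.9 kg.
Tool frame: the origin (TCP) lies at the very end of the fingers, on their centre line; the grasp point (between the pads) lies 19 mm behind it; z points along the fingers, y is the line along which they close (so a half turn about z gives the same grasp; the last joint's range is limited). The gripper opens to 85 mm and grips with 20 to 120 N. Pads are 22 mm wide; open, the fingers measure 114 mm over their backs; the gripper's body (76 mm by 85 mm) begins 54 mm behind the grasp point. The pads swing forward as they close: fully open they stand 13 mm farther back than shut.
Start: joints at [-1.242, 0.417, -0.01, 1.614, 0.005, 1.111, -0.053], TCP at [0.226, 0.583, 0.231] pointing down, gripper open.
Joint ranges: [-2.81, 2.81], [-0.39, 2.02], [-1.27, 1.25], [0.06, 2.57], [-1.19, 4.33], [0.19, 2], [-2.82, 2.82]. Speed limits (rad/s): [1.89, 1.89, 2.39, 2.39, 3.01, 3.01, 3.01].

### API

Orientations are given as a unit quaternion [x, y, z, w].
In Python, from station import bot gives the robot as it stands. The module is installed in compiled form; this text tells all that it offers.
- The arm moves only by the tool send_rows, never from a script. Its argument "increments" is a list of rows, each a list of 2 entries, a list of its own where there are three numbers: the shift along the tool's x, y, z as a fraction of full scale, then the turn, a rotation vector about the tool's x, y, z as a fraction of full scale. A call has 1 to 10 rows; each row is the pose to reach, as a shift and turn from the pose commanded when the call began, along the tool's axes at that moment; what a row does not reach only later rows make up. Full scale, the value 1, is 800 mm for a shift and pi/4 rad for a turn. A row lasts 1/12 s, in which the tool goes at most 41.7 mm and 7.16 degrees, less where a joint would pass 70% of its speed; a pose out of reach is approached as far as the arm can. A call with a number of a shift or a turn outside -1 to 1 is refused whole. A call with a gripper value outside its range is refused whole. "grip" is the opening in per cent of the stroke, from 0 (shut) to 100 (fully open), set as the call begins (left out, the last holds). The fingers move at their own pace and stop on an object; the grip force is fixed at half the most. Time passes only in rows, so rows that repeat a pose let the fingers close. It gives the time, the measured TCP pose, the force, the opening and the grip force at its end, in the units of the state.
- bot.sense(): the state, without advancing time (a new reading comes with each control period).
- bot.snapshot(name): name is "side" or "top" or "wrist"; returns a dict with "frame" (480x640x3 uint8, red, green, blue), "range_z" (480x640 float32, m along the optical axis (not along the pixel's ray), 0 where there is no reading), "intrinsics" (3x3 intrinsics, pixels), "pose" (4x4, takes a point from camera to world coordinates). Camera axes: x right, y up, looking along -z (the intrinsics and any distortion apply to the point x, -y, -z); pixel columns grow to the right and rows downward; lengths in m; the calibration is good to about 2 mm. A picture is of the moment at which its call begins.
- bot.job_done(): hands the job in; it is judged then, once.
The state is a dict: "clock": time; "joints": joint angles; "qd": joint speeds; "tau": joint torques, N m; "tcp_pos": TCP position; "tcp_rot": TCP orientation; "ft_force": force on the tool from outside, world axes, zero at the start; "moment": the same for the moment, N m; "grip_width": opening from 0.0 (shut) to 1.0 (fully open); "grip_force": force on a finger pad.
Only numpy, scipy, OpenCV 4.12 (cv2) and the standard library are available. Lean on these libraries where they do the work, as an engineer would, in place of code of your own. Each camera call takes 0.05 s, during which the arm holds its last target. There are 200 camera calls.

## Working session

There is one attempt and no reset: what is moved stays moved. The work goes in short steps, Python scripts to look and compute and a tool call to move; the robot and the scene stay as the last step left them, time stands still between calls to the robot, and variables do not carry over. Pictures are saved under pics/ and viewed, at most 10 in all, crops included, and the job is handed in when it is done.

Besides the shell and the picture viewer there is one more tool, called after "Emit:" as name(argument=value, ...), one argument or row to a line, values as JSON. send_rows: Moves the arm, as the interface text tells. Its arguments: {"type":"object","properties":{"increments":{"type":"array","items":{"type":"array"}},"grip":{"type":"number"}},"required":["increments"]}

```bash
mkdir -p pics
python3 - <<'E'
from station import bot
import cv2, numpy as np
s=bot.sense(); print(s['clock'],s['tcp_pos'],s['tcp_rot'],s['ft_force'],s['grip_width'])
for n in ("top","side"):
    d=bot.snapshot(n); np.savez(n,**d); cv2.imwrite(f"pics/{n}.png",d['frame'][:,:,::-1]); print(n,d['intrinsics'],d['pose'])
E
```

```text
0.0 [0.22632062 0.58216711 0.23062206] [ 1.84321934e-01  9.82865696e-01 -6.63177334e-04 -9.41546077e-05] [-0.03865084 -1.22748288  0.86630967] 1.001741061124077
top [[549.16475645   0.         326.28970186]
 [  0.         549.16475645 241.60808756]
 [  0.           0.           1.        ]] [[-0.0087962   0.99527145 -0.09673347  0.48863102]
 [-0.99990883 -0.00974559 -0.00934642 -0.00434197]
 [-0.01024495  0.09664244  0.99526644  1.0660192 ]
 [ 0.          0.          0.          1.        ]]
side [[450.06825082   0.         330.82394748]
 [  0.         450.06825082 241.07373441]
 [  0.           0.           1.        ]] [[-0.93060924  0.28058774 -0.23502546  0.33317836]
 [-0.36601057 -0.71051398  0.60100429  0.53843635]
 [ 0.00164556  0.64532194  0.76390895  0.78214943]
 [ 0.          0.          0.          1.        ]]
```

View pics/top.png

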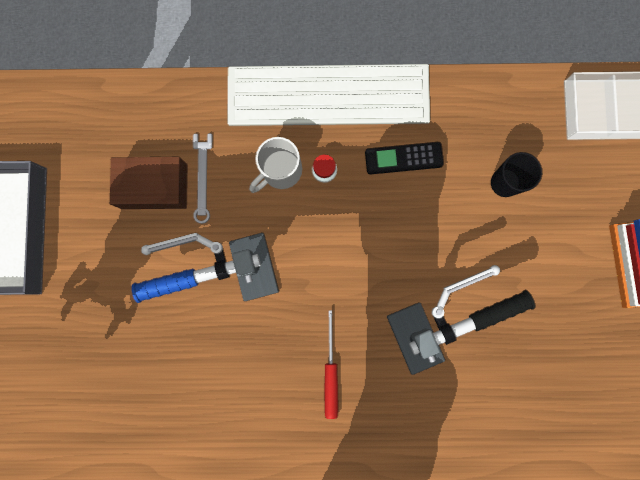

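View pics/side.png

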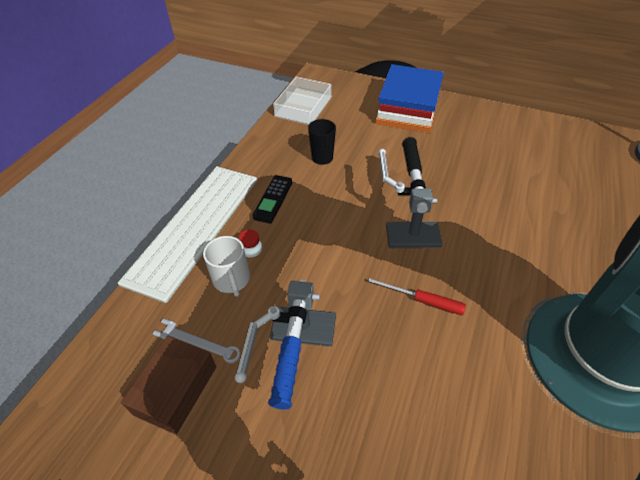

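The top view shows the blue grip at about (165,285). Its lever pivot is at (216,247), with the blade running from a kink at (195,237) to the ball at (145,250). The box at (148,182) and wrench at (202,175) lie just beyond it. The black stub is on the right. Next I'll measure the lever.

```bash
cat > h.py <<'E'
import numpy as np, cv2
def cast(d,uv,z):
    K,T=d['intrinsics'],d['pose']; uv=np.atleast_2d(uv).astype(float)
    c=np.c_[(uv-K[:2,2])/K[0,0],np.ones(len(uv))]*[1,-1,-1]
    r=c@T[:3,:3].T; t=(z-T[2,3])/r[:,2]; return T[:3,3]+r*t[:,None]
def cloud(d):
    K,T=d['intrinsics'],d['pose']; z=d['range_z']; v,u=np.mgrid[:480,:640]
    p=np.stack([(u-K[0,2])/K[0,0]*z,-(v-K[1,2])/K[1,1]*z,-z],-1)
    return p@T[:3,:3].T+T[:3,3]
E
python3 - <<'E'
from h import *
for n in ("top","side"):
    d=np.load(n+".npz"); f=d['frame']; P=cloud(d)
    hsv=cv2.cvtColor(f,cv2.COLOR_RGB2HSV)
    m=(hsv[...,0]>105)&(hsv[...,0]<125)&(hsv[...,1]>150)&(hsv[...,2]>60)
    x=P[...,0];y=P[...,1]
    near=(x>.3)&(x<.75)&(y>.05)&(y<.5)
    m&=near&(P[...,2]>.08)
    g=P[m]; print(n,'grip',m.sum(),g.mean(0),g[:,2].max())
    uv=np.argwhere(m)[:,::-1]
    q=cast(d,uv,.115) if n=="top" else g
    l=cv2.fitLine(q[:,:2].astype(np.float32),2,0,.01,.01).ravel(); print('line',l, 'extent',np.ptp((q[:,:2]-l[2:])@l[:2]))
    ml=near&(P[...,2]>.095)&(P[...,2]<.135)&(hsv[...,1]<60)&(f.min(-1)>90)
    # lever: farther than 25mm from the grip axis on +x side
    nrm=np.array([-l[1],l[0]]); nrm*=np.sign(nrm[0]); a=l[:2]*np.sign(l[1])
    s=(P[...,:2]-l[2:])@nrm; t=(P[...,:2]-l[2:])@a
    ml&=(s>.022)&(s<.12)&(np.abs(t)<.2)
    q=P[ml]; print('lever',ml.sum(), 't range',t[ml].min(),t[ml].max(),'z',np.percentile(q[:,2],[5,50,95]))
    for t0 in np.arange(-.13,.09,.01):
        k=ml&(np.abs(t-t0)<.005)
        if k.sum()>2: print('%.2f n%d s %.4f..%.4f mean %.4f z %.4f'%(t0,k.sum(),s[k].min(),s[k].max(),s[k].mean(),np.median(P[k][:,2])))
    # surroundings heights
d=np.load("top.npz")
for nm,uv,z in (("pivot",(216,247),.123),("ball",(146,250),.123),("kink",(195,237),.123)): print(nm,cast(d,uv,z)[0])
P=cloud(d)
for nm,(u,v) in (("box c",(148,182)),("box corner",(186,207)),("wrench end",(201,215)),("mughandle",(254,188))): print(nm,P[v,u])
E
```

```text
top grip 1081 [0.50731135 0.28383623 0.12809774] 0.13487856055215297
line [ 0.24919853 -0.9684524   0.50758165  0.28787097] extent 0.11120926966999894
lever 612 t range -0.11466092409477505 0.022003648013150082 z [0.1181509  0.12222809 0.12642211]
-0.11 n59 s 0.0307..0.0493 mean 0.0396 z 0.1217
-0.10 n63 s 0.0319..0.0557 mean 0.0430 z 0.1216
-0.09 n51 s 0.0443..0.0660 mean 0.0546 z 0.1200
-0.08 n52 s 0.0537..0.0730 mean 0.0640 z 0.1208
-0.07 n41 s 0.0614..0.0742 mean 0.0682 z 0.1230
-0.06 n37 s 0.0630..0.0743 mean 0.0688 z 0.1226
-0.05 n40 s 0.0630..0.0739 mean 0.0684 z 0.1228
-0.04 n37 s 0.0631..0.0745 mean 0.0683 z 0.1232
-0.03 n39 s 0.0631..0.0741 mean 0.0683 z 0.1230
-0.02 n39 s 0.0631..0.0741 mean 0.0683 z 0.1234
-0.01 n39 s 0.0627..0.0745 mean 0.0685 z 0.1231
-0.00 n38 s 0.0630..0.0742 mean 0.0685 z 0.1229
0.01 n52 s 0.0600..0.0758 mean 0.0671 z 0.1226
0.02 n25 s 0.0604..0.0765 mean 0.0683 z 0.1209
side grip 1361 [0.50311589 0.29280307 0.12623284] 0.13376327809898125
line [ 0.24871396 -0.96857697  0.5031159   0.29280308] extent 0.10876880762995492
lever 663 t range -0.117047819
[... 381 characters left out ...]
ean 0.0708 z 0.1217
-0.05 n40 s 0.0657..0.0763 mean 0.0709 z 0.1221
-0.04 n37 s 0.0646..0.0759 mean 0.0703 z 0.1220
-0.03 n41 s 0.0651..0.0760 mean 0.0705 z 0.1218
-0.02 n40 s 0.0653..0.0764 mean 0.0706 z 0.1219
-0.01 n41 s 0.0650..0.0757 mean 0.0705 z 0.1220
-0.00 n42 s 0.0653..0.0761 mean 0.0706 z 0.1219
0.01 n64 s 0.0620..0.0768 mean 0.0688 z 0.1217
0.02 n40 s 0.0637..0.0762 mean 0.0697 z 0.1186
pivot [0.57279499 0.19509818 0.123     ]
ball [0.56876391 0.31629811 0.123     ]
kink [0.5905257  0.23171027 0.123     ]
box c [0.70095593 0.3361188  0.06232377]
box corner [0.66224612 0.27928919 0.00677777]
wrench end [0.64675354 0.25065356 0.00273164]
mughandle [0.68720405 0.13820787 0.06373941]
```

Emit:
send_rows(
  increments=[
    [[-0.04,-0.008,0],[0,0,0]],
    [[-0.08,-0.017,0],[0,0,0]],
    [[-0.12,-0.026,0],[0,0,0]],
    [[-0.16,-0.035,0],[0,0,0]],
    [[-0.2,-0.044,0],[0,0,0]],
    [[-0.24,-0.052,0],[0,0,0]],
    [[-0.28,-0.06,0],[0,0,0]],
    [[-0.3,-0.066,0],[0,0,0]],
    [[-0.3,-0.066,0],[0,0,0]],
    [[-0.3,-0.066,0],[0,0,0]],
  ],
  grip=0,
)

```text
clock: 0.93
tcp_pos: [0.4315, 0.4456, 0.2309]
tcp_rot: [0.185, 0.983, -0.0, -0.0]
ft_force: [-1.0, 0.7, 0.7]
grip_width: -0.001
grip_force: 0.0
```

Emit:
send_rows(
  increments=[
    [[-0.04,-0.008,0],[0,0,-0.12]],
    [[-0.08,-0.017,0],[0,0,-0.24]],
    [[-0.12,-0.026,0],[0,0,-0.36]],
    [[-0.16,-0.035,0],[0,0,-0.48]],
    [[-0.2,-0.044,0],[0,0,-0.6]],
    [[-0.24,-0.052,0],[0,0,-0.72]],
    [[-0.28,-0.06,0],[0,0,-0.84]],
    [[-0.308,-0.066,0],[0,0,-0.95]],
    [[-0.308,-0.066,0],[0,0,-1]],
    [[-0.308,-0.066,0],[0,0,-1]],
  ],
)

```text
clock: 1.77
tcp_pos: [0.6416, 0.3078, 0.2305]
tcp_rot: [-0.207, 0.978, 0.0, -0.001]
ft_force: [-0.1, 1.0, -0.3]
grip_width: 0.0
grip_force: 0.0
```

```bash
cat >> h.py <<'E'
from scipy.spatial.transform import Rotation as R
def go(s,target):
    print('shift frac to',target,np.round(R.from_quat(s['tcp_rot']).inv().apply(np.array(target)-s['tcp_pos'])/.8,4))
E
python3 - <<'E'
from h import *
from station import bot
s=bot.sense(); print(s['clock'],s['tcp_pos'],R.from_quat(s['tcp_rot']).as_matrix().round(3),s['ft_force'],s['grip_width'])
go(s,(.641,.308,.098))
d=bot.snapshot("wrist"); cv2.imwrite("pics/w1.png",d['frame'][:,:,::-1])
E
```

```text
1.7667 [0.6416386  0.30782023 0.23054542] [[-0.915 -0.404 -0.001]
 [-0.404  0.915 -0.   ]
 [ 0.001  0.    -1.   ]] [-0.12798865  0.97459135 -0.2508457 ] 0.00027028295685461393
shift frac to (0.641, 0.308, 0.098) [0.0005 0.0005 0.1657]
```

View pics/w1.png

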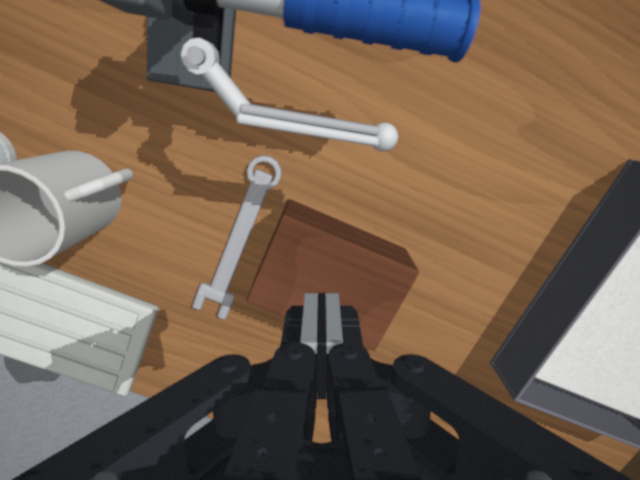

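The wrist view shows the closed fingertips at (322,315) above the box. The lever blade, (240,110) to (385,135), is ahead of them with the way clear. Descending.

Emit:
send_rows(
  increments=[
    [[0,0.002,0.03],[0,0,0]],
    [[0,0.004,0.06],[0,0,0]],
    [[0,0.006,0.09],[0,0,0]],
    [[0,0.008,0.12],[0,0,0]],
    [[0,0.01,0.145],[0,0,0]],
    [[0,0.012,0.16],[0,0,0]],
    [[0,0.012,0.165],[0,0,0]],
    [[0,0.012,0.165],[0,0,0]],
    [[0,0.012,0.165],[0,0,0]],
  ],
)

```text
clock: 2.57
tcp_pos: [0.6379, 0.3173, 0.1005]
tcp_rot: [-0.206, 0.979, 0.0, 0.001]
ft_force: [0.8, -0.0, 0.7]
grip_width: -0.003
grip_force: 0.0
```

Emit:
send_rows(
  increments=[
    [[0.01,0,0],[0,0,0]],
    [[0.02,0,0],[0,0,0]],
    [[0.03,0,0],[0,0,0]],
    [[0.04,0,0],[0,0,0]],
    [[0.045,0,0],[0,0,0]],
    [[0.05,0,0],[0,0,0]],
    [[0.05,0,0],[0,0,0]],
    [[0.05,0,0],[0,0,0]],
  ],
)

```text
clock: 3.23
tcp_pos: [0.6011, 0.3005, 0.0995]
tcp_rot: [-0.206, 0.979, 0.0, 0.0]
ft_force: [0.8, 0.2, 0.2]
grip_width: 0.0
grip_force: 0.0
```

Run:
```python
from h import *
from station import bot
s=bot.sense(); print(s['clock'],s['tcp_pos'],s['ft_force'])
d=bot.snapshot("top"); cv2.imwrite("pics/t2.png",cv2.resize(d['frame'][150:330,60:300,::-1],None,fx=3,fy=3))
```

```text
3.2333 [0.60112036 0.30051755 0.0994798 ] [0.77671605 0.23481409 0.18795888]
```

View pics/t2.png

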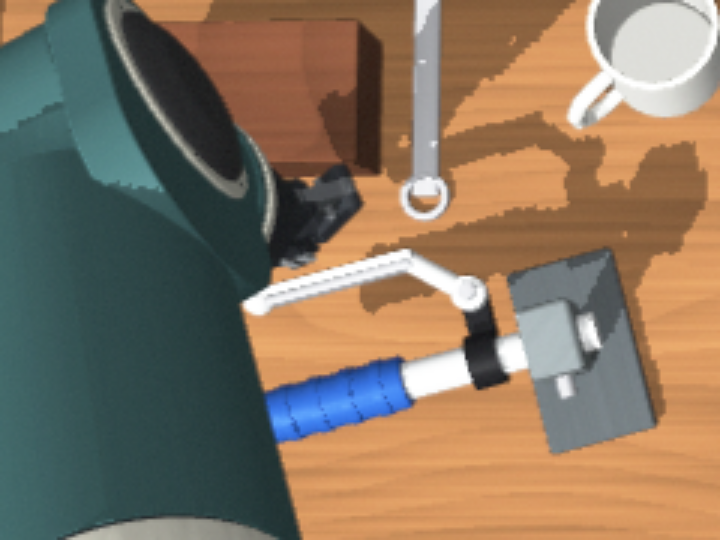

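The crop shows the fingers just outside the blade at about (290,250), with the lever still out. Pressing gently.

Emit:
send_rows(
  increments=[
    [[0.004,0,0],[0,0,0]],
    [[0.008,0,0],[0,0,0]],
    [[0.012,0,0],[0,0,0]],
    [[0.016,0,0],[0,0,0]],
    [[0.02,0,0],[0,0,0]],
    [[0.02,0,0],[0,0,0]],
  ],
)

```text
clock: 3.78
tcp_pos: [0.5862, 0.2945, 0.0997]
tcp_rot: [-0.206, 0.979, 0.0, 0.0]
ft_force: [3.6, 4.3, 0.1]
grip_width: 0.004
grip_force: 2.0
```

Emit:
send_rows(
  increments=[
    [[0.002,0,0],[0,0,0]],
    [[0.004,0,0],[0,0,0]],
    [[0.006,0,0],[0,0,0]],
    [[0.008,0,0],[0,0,0]],
    [[0.01,0,0],[0,0,0]],
    [[0.01,0,0],[0,0,0]],
  ],
)

```text
clock: 4.28
tcp_pos: [0.5794, 0.2919, 0.0998]
tcp_rot: [-0.206, 0.979, 0.001, 0.001]
ft_force: [4.0, 8.1, 0.2]
grip_width: -0.003
grip_force: 3.6
```

Run:
```python
from h import *
from station import bot
s=bot.sense(); print(s['clock'],s['tcp_pos'],s['ft_force'],s['moment'])
a=bot.snapshot("wrist")['frame']; b=bot.snapshot("side")['frame']
cv2.imwrite("pics/c3.png",np.hstack([cv2.resize(a,(400,300)),cv2.resize(b[230:450,150:443],(400,300))])[:,:,::-1])
```

```text
4.2833 [0.57937373 0.29192574 0.09980024] [3.99732863 8.13055133 0.15575113] [ 1.53472517 -0.93978318 -0.02988513]
```

View pics/c3.png

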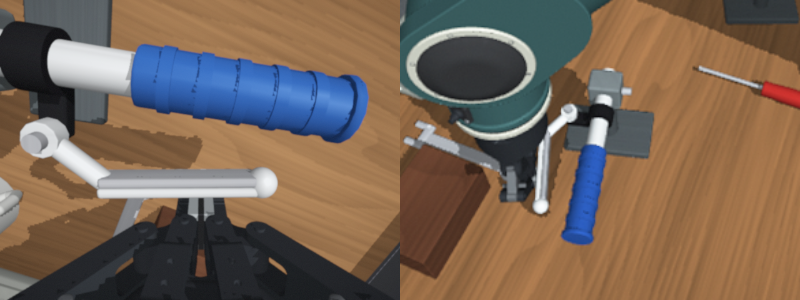

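The wrist half shows the fingertips at (200,205) centred on the blade's outer face, with the lever partly in. The side half shows nothing else touched. I'll keep pressing.

Emit:
send_rows(
  increments=[
    [[0.002,0.001,0],[0,0,0]],
    [[0.004,0.001,0],[0,0,0]],
    [[0.006,0.002,0],[0,0,0]],
    [[0.008,0.002,0],[0,0,0]],
    [[0.01,0.003,0],[0,0,0]],
    [[0.01,0.003,0],[0,0,0]],
  ],
)

```text
clock: 4.88
tcp_pos: [0.5712, 0.2913, 0.0999]
tcp_rot: [-0.206, 0.978, 0.001, 0.001]
ft_force: [5.8, 9.4, -1.4]
grip_width: 0.003
grip_force: 4.8
```

Emit:
send_rows(
  increments=[
    [[0.001,0,0],[0,0,0]],
    [[0.002,0,0],[0,0,0]],
    [[0.003,0,0],[0,0,0]],
    [[0.004,0,0],[0,0,0]],
    [[0.004,0,0],[0,0,0]],
    [[0.004,0,0],[0,0,0]],
  ],
)

```text
clock: 5.38
tcp_pos: [0.5683, 0.2908, 0.0999]
tcp_rot: [-0.207, 0.978, 0.001, 0.001]
ft_force: [5.7, 13.5, -1.9]
grip_width: -0.003
grip_force: 5.7
```

```bash
cat >> h.py <<'E'
def lever(bot):
    # lever angle from the blade's top face, seen from the wrist, relative to the bar axis (rest: parallel)
    d=bot.snapshot("wrist"); P=cloud(d); f=d['frame']
    a=np.array([-.249,.9685]); n=np.array([.9685,.249]); c=np.array([.5055,.290])
    t=(P[...,:2]-c)@a; s=(P[...,:2]-c)@n; hsv=cv2.cvtColor(f,cv2.COLOR_RGB2HSV)
    m=(abs(P[...,2]-.123)<.004)&(hsv[...,1]<50)&(f.min(-1)>110)&(t>-.06)&(t<.005)&(s>.022)&(s<.09)
    l=cv2.fitLine(np.c_[t[m],s[m]].astype(np.float32),cv2.DIST_HUBER,0,.01,.01).ravel()
    S=bot.sense(); g=S['tcp_pos'][:2]-c
    print('n',m.sum(),'lever angle',-np.arctan(l[1]/l[0]),'mid s',l[3],'t',l[2],'tcp t,s',g@a,g@n,'F',S['ft_force'],'clock',S['clock'])
E
python3 -c "
from h import *
from station import bot
lever(bot)"
```

```text
n 7086 lever angle 0.3045794 mid s 0.044895075 t -0.02677528 tcp t,s -0.01486688966938005 0.06101106629616557 F [ 4.84852775 12.97212344 -1.4086571 ] clock 5.4333
```

The lever is at about 0.30 rad, on its stop. Holding for about a second.

Emit:
send_rows(
  increments=[
    [[0.001,0,0],[0,0,0]],
    [[0.001,0,0],[0,0,0]],
    [[0.001,0,0],[0,0,0]],
    [[0.001,0,0],[0,0,0]],
    [[0.001,0,0],[0,0,0]],
    [[0.001,0,0],[0,0,0]],
    [[0.001,0,0],[0,0,0]],
    [[0.001,0,0],[0,0,0]],
    [[0.001,0,0],[0,0,0]],
    [[0.001,0,0],[0,0,0]],
  ],
)

```text
clock: 6.27
tcp_pos: [0.5678, 0.2907, 0.1]
tcp_rot: [-0.207, 0.978, 0.001, 0.002]
ft_force: [7.6, 14.7, -2.9]
grip_width: 0.002
grip_force: 7.0
```

Emit:
send_rows(
  increments=[
    [[-0.006,0,0],[0,0,0]],
    [[-0.012,0,0],[0,0,0]],
    [[-0.018,0,0],[0,0,0]],
    [[-0.024,0,0],[0,0,0]],
    [[-0.03,0,0],[0,0,0]],
    [[-0.04,0,0],[0,0,0]],
    [[-0.05,0,0],[0,0,0]],
    [[-0.06,0,0],[0,0,0]],
    [[-0.06,0,0],[0,0,0]],
    [[-0.06,0,0],[0,0,0]],
  ],
)

```text
clock: 7.1
tcp_pos: [0.6111, 0.3077, 0.0989]
tcp_rot: [-0.206, 0.979, -0.0, -0.0]
ft_force: [0.2, -0.0, -0.7]
grip_width: 0.001
grip_force: 0.0
```

```bash
python3 -c "
from h import *
from station import bot
lever(bot)"
```

```text
n 7419 lever angle 0.0048472346 mid s 0.068360455 t -0.02125766 tcp t,s -0.009211580293307872 0.106375417064235 F [-0.79698751  0.33227682  0.24749918] clock 7.15
```

The lever is fully out (0.005 rad) and the fingers are clear. Second press, to the same commanded pose.

Emit:
send_rows(
  increments=[
    [[0.01,0,0],[0,0,0]],
    [[0.016,0,0],[0,0,0]],
    [[0.021,0,0],[0,0,0]],
    [[0.026,0,0],[0,0,0]],
    [[0.031,0,0],[0,0,0]],
    [[0.036,0,0],[0,0,0]],
    [[0.041,0,0],[0,0,0]],
    [[0.046,0,0],[0,0,0]],
    [[0.05,0,0],[0,0,0]],
    [[0.053,0,0],[0,0,0]],
  ],
)

```text
clock: 7.98
tcp_pos: [0.5724, 0.2922, 0.1]
tcp_rot: [-0.206, 0.978, 0.001, 0.001]
ft_force: [5.7, 10.8, -2.8]
grip_width: -0.001
grip_force: 4.9
```

Emit:
send_rows(
  increments=[
    [[0.002,0,0],[0,0,0]],
    [[0.004,0,0],[0,0,0]],
    [[0.006,0,0],[0,0,0]],
    [[0.008,0,0],[0,0,0]],
    [[0.008,0,0],[0,0,0]],
    [[0.008,0,0],[0,0,0]],
    [[0.008,0,0],[0,0,0]],
    [[0.008,0,0],[0,0,0]],
    [[0.008,0,0],[0,0,0]],
    [[0.008,0,0],[0,0,0]],
  ],
)

```text
clock: 8.82
tcp_pos: [0.5675, 0.2907, 0.1001]
tcp_rot: [-0.207, 0.978, 0.002, 0.002]
ft_force: [11.7, 15.6, -7.0]
grip_width: -0.002
grip_force: 9.4
```

```bash
python3 -c "
from h import *
from station import bot
lever(bot)"
```

```text
n 7027 lever angle 0.314671 mid s 0.044875078 t -0.028437337 tcp t,s -0.014719470791548346 0.06022666878009355 F [12.17131202 16.23845138 -7.2335266 ] clock 8.8667
```

```bash
python3 -c "
from station import bot
print(bot.job_done())"
```

```text
the job is handed in; nothing more can be done
None
```

I pressed the blue stub's lever to its stop (measured about 0.30 rad) and held it about a second. I then let it fully out, pressed it to the stop again, and handed the job in while still holding it there at about 20 N; the hand-in gave no verdict.

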